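# Roll the guide roller into its V-cradle

### The arm

A 6-joint arm with a two-finger parallel gripper is mounted at the origin on the work surface. World frame = base frame: x ahead of the robot, y to its left, z up, the work surface at z = 0. Lengths are in m, angles in rad, forces in N, time in s.
With the tool pointing down it reaches from about 0.225 to 0.875 m from the base axis. Payload 3.4 kg.
Tool frame: the origin (TCP) lies midway between the tips of the shut fingers; the grasp point (between the pads) lies 19 mm behind it (manip.grip_point_offset is the distance from the TCP to the grasp point, in m); z points along the fingers, y is the line along which they close (so a half turn about z gives the same grasp; the last joint's range is limited). The gripper opens to 85 mm and grips with 20 to 120 N. Pads are 22 mm wide; open, the fingers measure 114 mm over their backs; the gripper's body (76 mm by 85 mm) begins 54 mm behind the grasp point. The pads swing forward as they close: fully open they stand 13 mm farther back than shut.
Start: joints at [-1.383, 0.276, 1.505, -0, 1.361, -0.121], TCP at [0.175, -0.548, 0.231] pointing down, gripper open.
Joint ranges: [-2.89, 2.89], [-0.75, 2.08], [0.22, 2.7], [-1.18, 4.32], [0.11, 2.71], [-2.7, 2.7]. Speed limits (rad/s): [2.57, 2.57, 3.14, 3.14, 3.14, 3.14].

### API

Orientations are given as a unit quaternion [w, x, y, z].
In Python, from rig import manip gives the robot as it stands.
- The arm moves only by the shell command python3 -m handwheel 'ROWS' [FORCE]. ROWS is JSON, a list of rows, each an object with "translation": the shift along the tool's x, y, z in m, a list of three; "angular": the turn, a rotation vector about the tool's x, y, z in degrees, a list of three; "hand": the closure, from 0 (fully open) to 1 (shut). A call has 1 to 10 rows; each row shifts and turns the commanded pose from where the row before left it, along the tool's axes as they then stand; what a row does not reach is not made up. A row lasts 1/12 s, in which the tool goes at most 41.7 mm and 7.16 degrees, less where a joint would pass 70% of its speed; a pose out of reach is approached as far as the arm can. A call with a gripper value outside its range is refused whole. The fingers move at their own pace and stop on an object; FORCE is the grip in N (left out, the last holds). Time passes only in rows, so rows that do not move let the fingers close. It gives the time, the measured TCP pose, the force, the opening and the grip force at its end, in the units of the state.
- manip.get_state(): the state, without advancing time (a new reading comes with each control period).
- manip.get_image(name): name is "scene" or "top" or "wrist"; returns the picture (480x640x3 uint8, red, green, blue); there is no depth.
- manip.camera_info(name): a dict with "camera_matrix" (3x3 intrinsics, pixels), "k1" (the pictures are not rectified: a ray, as slopes to the right and down, at radius r is drawn at 1 + k1 r^2 times it, then the intrinsics apply), "eye" and "orientation" of the camera in the world; the wrist camera has in their place "tool_from_camera" (4x4, takes a point from camera to tool coordinates, whose origin is the TCP and whose axes are the flange's). Camera axes: x right, y down, z forward; pixel columns grow to the right and rows downward; lengths in m; the calibration is good to about 2 mm. A picture is of the moment at which its call begins: read the wrist's pose just before it. camera_info takes no time and is no camera call.
- manip.sign_off(): hands the job in; it is judged then, once.
The state is a dict: "clock": time; "qpos": joint angles; "qd": joint speeds; "effort": joint torques, N m; "position": TCP position; "ee_rot": TCP orientation; "contact_force": force on the tool from outside, world axes, zero at the start; "moment": the same for the moment, N m; "width": finger opening in m; "gripper_force": force on a finger pad.
Only numpy, scipy, OpenCV 4.12 (cv2) and the standard library are available. Lean on these libraries where they do the work, as an engineer would, in place of code of your own. Each camera call takes 0.05 s, during which the arm holds its last target. There are 200 camera calls.

### The job

Roll the wooden guide roller that lies on the bench up the ramps and into the V-cradle, pushing it by its side with the fingertips, and then gently push it endwise along the V until its journal rests against the cradle's steel end stop. Only push it: do not pick it up or carry it, and leave the other things on the bench where they are.

Things in the scene. Friction and masses are not known exactly. Their poses are not given: they have to be found in the camera images.
- roller: Loose smooth varnished wooden roller lying on the bench, 0.3 to 0.6 kg: body 50 mm in diameter, 200 mm long, a brass band round each end; at each end a steel journal 18 mm in diameter, 15 mm long (230 mm over all). It rolls easily and soon stops on the level. Origin in its middle on its axis (25 mm above the bench). Its x axis runs along it; y and z turn as it rolls (z starts upward).
- cradle: V-cradle fixed to the bench: two equal light-wood V-blocks 20 mm thick at y = -48 and +48 mm, open bench (76 mm) between them, each with a run-up ramp on its -x side. Origin on the bench under the V's bottom, midway between the blocks. x is level and points the way the roller comes in (roughly the world's +y), y runs along the V. A tie bar 10 mm high lies behind, x = 56 to 80, y = -129 to 61.
- lip (a point): Middle of the V's front lip, between the two blocks; axes as the cradle's. In the cradle's frame (mm): the ramps rise straight from the bench at x = -120 to the lip, 24 high, x = -23 to -20; from there the 90 degree V goes down to 4 high at x = 0 and up again to the back lip, 44 high, x = 40 to 50. The blocks end at x = 56.
- stop (a point): Point on the stopping face of the cradle's end stop, on the axis of a seated roller: a steel plate 66 mm high, 8 mm thick, across the V's -y end. The face is at y = -115 mm in the cradle's frame and spans x = -27 to 58 mm; the plate's foot reaches y = -146 mm. Axes as the cradle's.
- seat (a point): Where the roller's middle is when it lies in both V's with its journal against the end stop: 39.4 mm above the bench, over the cradle's origin. Axes as the cradle's. At the start the roller's middle is 185 to 245 mm before it (-x side) and 18 to 36 mm from it on the +y side, the roller within 7 degrees of parallel to the V.
- tube: Cardboard tube standing on end, 60 mm in diameter, 75 mm high; a bystander. Origin under its centre.
- jar: Glass jar with a metal lid, 68 mm in diameter, 85 mm high, beyond the back of the cradle; a bystander. Origin under its centre.
- spatula: Flat wooden spatula, 195 mm long, up to 48 mm wide, 9 mm thick, lying beyond the back of the cradle; a bystander. Origin under its middle, long along its x axis.
- tin: Metal tin, 66 mm in diameter, 75 mm high, beyond the ramps on the side of the end stop; a bystander. Origin under its centre.
- wrench: Steel spanner, 160 mm long, lying near the robot beside the roller's way; a bystander. Origin under its middle, long along its x axis.
- brush: Flat brush, under 200 mm long and 30 mm high, lying to the robot's right; a bystander. Origin under its middle, long along its x axis.
- bobbin: Small wooden bobbin standing on end, 42 mm in diameter, 46 mm high, near the robot beside the cradle's open end; a bystander. Origin under its centre.
Mind the look-alikes: they are no part of the job. What is meant by the roller is not blue, and is the larger of those in its own colour.

How it is judged:
On the way, in this order (a step that is already met when the one before it is completed fails the run):
1. the roller has rolled along a quarter turn or more (angle between roller's own z axis and vertical above 1.6 rad).
2. the roller lies in the V's of both blocks (x of roller in the frame of seat between -0.005 and 0.005 m and z of roller in the frame of seat between -0.004 and 0.004 m and angle between the x axis of roller and the y axis of cradle, either way round below 0.04 rad), for 0.2 s.
At the end, for the whole second after the job is handed in: The roller lies at rest in the V's of both blocks (middle within 5 mm across, 4 mm in height and 4 mm along the V of the seat, axis within 0.04 rad of the V), its journal end against the end stop (all of step 2 and y of roller in the frame of seat between -0.004 and 0.004 m and linear speed of roller below 0.01 m/s); the robot touches nothing.
It fails at once if the roller is lifted (its axis more than 62 mm above the bench; 49 mm on the lips of the V) (height (world z) of roller above 0.062 m).
It fails at once if the roller is tipped up by an end (more than 0.35 rad from level) (angle between roller's own x axis and vertical below 1.22 rad or angle between roller's own x axis and vertical above 1.92 rad).
It fails at once if the fingers press on the roller with more than 40 N (contact force between the fingers and roller above 40 N).
It fails at once if one of the other things on the bench is moved more than 25 mm (distance of any of tube, jar, spatula, tin, wrench, brush, bobbin from where it was at the start of the episode above 0.025 m).
It also fails if it takes over 51 s, if anything falls off the work surface, if the arm or the gripper's body presses on something with over 40 N, if the wrist force passes 120 N, or if a joint passes its speed limit or range.

## Working session

There is one attempt and no reset: what is moved stays moved. The work goes in short steps, Python scripts to look and compute and a shell command to move; the robot and the scene stay as the last step left them, time stands still between calls to the robot, and variables do not carry over. Pictures are saved under pics/ and viewed, at most 12 in all, crops included, and the job is handed in when it is done.

```bash
ls; mkdir -p pics; cat > h.py <<'E'
import numpy as np, cv2
from rig import manip
from scipy.spatial.transform import Rotation as R
def cam(n):
    c=manip.camera_info(n);K=np.array(c['camera_matrix']);k=c['k1']
    q=c['orientation'];
    Rm=R.from_quat([q[1],q[2],q[3],q[0]]).as_matrix() if np.size(q)==4 else np.array(q)
    return K,k,np.array(c['eye']),Rm
def ray(n,u,v):
    K,k,e,Rm=cam(n); d=cv2.undistortPoints(np.array([[[u,v]]],float),K,np.array([k,0,0,0.]))[0,0]
    return e,Rm@np.array([d[0],d[1],1])
def onplane(n,u,v,z):
    e,d=ray(n,u,v); return e+d*(z-e[2])/d[2]
def proj(n,P):
    K,k,e,Rm=cam(n); p=Rm.T@(np.array(P)-e); 
    return cv2.projectPoints(p.reshape(1,3),np.zeros(3),np.zeros(3),K,np.array([k,0,0,0.]))[0].ravel()
def snap(n,f):
    im=manip.get_image(n)[:,:,::-1].copy(); cv2.imwrite(f,im); return im
E
python3 - <<'E'
from h import *
for n in('top','scene'): snap(n,f'pics/{n}0.png'); print(n,manip.camera_info(n))
s=manip.get_state();print(s)
E
```

```text
pics
top {'camera_matrix': array([[459.31290975,   0.        , 322.10996511],
       [  0.        , 459.31290975, 238.59846752],
       [  0.        ,   0.        ,   1.        ]]), 'k1': -0.07439700302877846, 'eye': array([ 0.44996719, -0.07000386,  1.1971442 ]), 'orientation': array([-0.01101984,  0.7125252 , -0.70118928,  0.02280336])}
scene {'camera_matrix': array([[620.19694961,   0.        , 320.28035759],
       [  0.        , 620.19694961, 240.55603619],
       [  0.        ,   0.        ,   1.        ]]), 'k1': -0.16145688660084292, 'eye': array([1.19832203, 0.55618309, 0.99795091]), 'orientation': array([-0.14432775,  0.37969857,  0.84578316, -0.34590366])}
{'clock': 0.1, 'qpos': array([-1.38299772e+00,  2.76559377e-01,  1.50599437e+00, -4.71506978e-05,
        1.36068209e+00, -1.20991807e-01]), 'qd': array([ 0.00025011, -0.00353956, -0.0023695 ,  0.00163637,  0.00040094,
        0.00015969]), 'effort': array([ 1.52396195e-03, -4.17701375e+01, -2.46404064e+01, -1.72638161e-04,
        5.74317004e-03, -1.76023526e-06]), 'position': array([ 0.1746435 , -0.54735662,  0.23051529]), 'ee_rot': array([-8.20363475e-04,  9.88103625e-01,  1.53787356e-01, -5.04788056e-05]), 'contact_force': array([-0.04775995, -0.30624574,  0.90883072]), 'moment': array([-0.03915041, -0.01968999,  0.00758251]), 'gripper_force': 0.0, 'width': 0.08560569622856505}
```

View pics/top0.png

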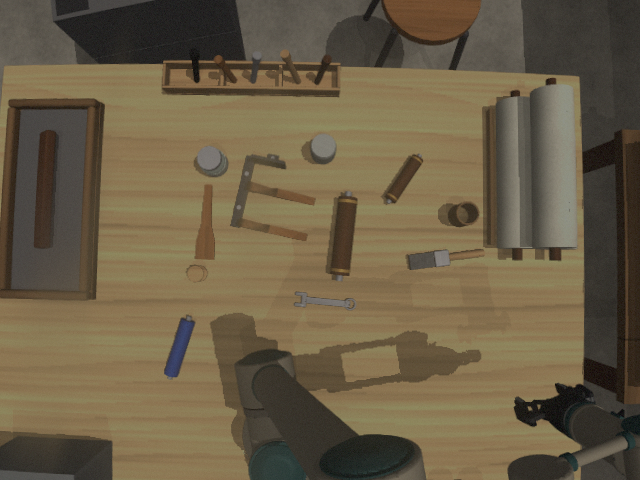

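View pics/scene0.png

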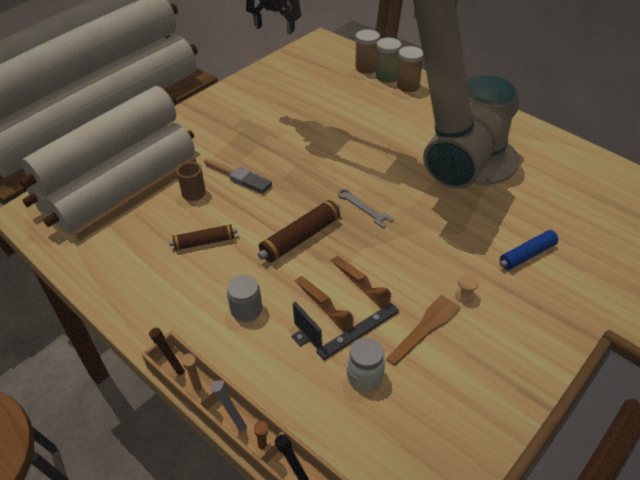

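Rollers in the top view: brown at (342,236), a smaller brown one at (403,180) and a blue one at (180,346). The one meant is (342,236), since it is not blue and is the larger of the two browns. I'll confirm it in a crop.

```bash
python3 - <<'E'
from h import *
im=cv2.imread('pics/top0.png'); c=im[140:300,225:435]; c=cv2.resize(c,None,fx=3.7,fy=3.7,interpolation=cv2.INTER_CUBIC)
c=np.clip(c*1.6,0,255).astype(np.uint8); cv2.imwrite('pics/crop0.png',c)
E
```

```text
(no output)
```

View pics/crop0.png

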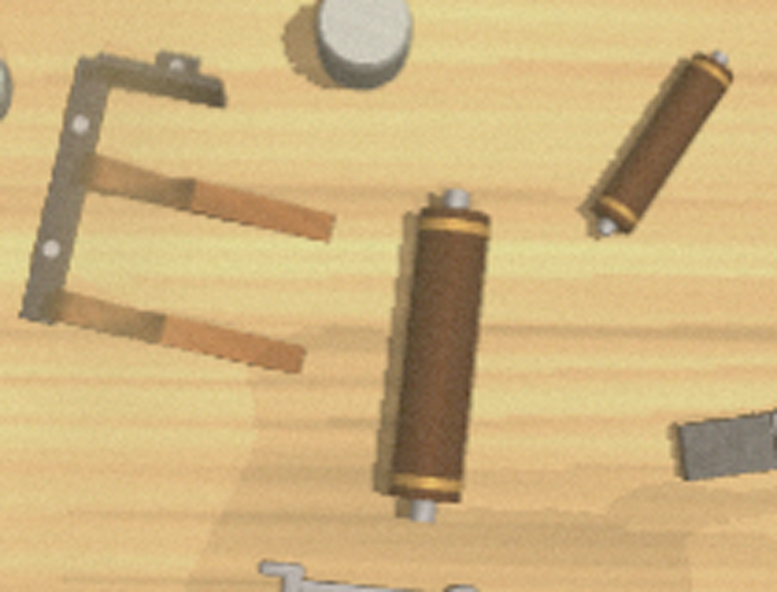

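The crop confirms it: the big brown roller with brass bands has journals at crop (457,198) and (424,511). The cradle's ramp feet are at (332,229) and (302,360), and the stop plate is at the image top.

```bash
cat > m.py <<'E'
from h import *
from scipy.optimize import least_squares
f=3.7
def px(a): return (a[0]+.5)/f-.5+225,(a[1]+.5)/f-.5+140
pts=[((334,216),(-120,-58),0),((329,242),(-120,-38),0),((305,346),(-120,38),0),((299,374),(-120,58),0),((22,318),(80,61),10),((54,322),(56,61),10),((165,314),(-22,38),24),((161,341),(-22,58),24),((195,180),(-22,-58),24),((190,206),(-22,-38),24)]
W=np.array([onplane('top',*px(a),z/1e3)[:2] for a,_,z in pts]); L=np.array([b for _,b,_ in pts])/1e3
def res(p): c,s=np.cos(p[2]),np.sin(p[2]); return (L@np.array([[c,s],[-s,c]])+p[:2]-W).ravel()
r=least_squares(res,[.45,.15,1.57]); print(r.x,np.degrees(r.x[2])); print((res(r.x)*1e3).reshape(-1,2).round(1))
np.save('cradle.npy',r.x)
def tocr(P): c,s=np.cos(r.x[2]),np.sin(r.x[2]); return (np.array(P)[:2]-r.x[:2])@np.array([[c,-s],[s,c]])
C=[onplane('top',*px(a),.025) for a in((421,207),(490,211),(463,500),(392,495))]
J=[onplane('top',*px(a),.025) for a in((457,192),(423,520))]
m=np.mean(C,0); print('roller',m,tocr(m)*1e3,'len',np.linalg.norm((C[0]+C[1]-C[2]-C[3])/2),np.linalg.norm((C[0]+C[3]-C[1]-C[2])/2))
print('J',J,np.mean(J,0),tocr(J[0])*1e3,tocr(J[1])*1e3)
a=(C[0]+C[1])/2-(C[2]+C[3])/2; print('angle',np.degrees(np.arctan2(a[1],a[0])))
for n,p in dict(wrench=(325,301),tin=(323,142),bobbin=(197,270),brush=(430,260),small=(390,203),tube=(458,214)).items():
  w=onplane('top',*p,.02); print(n,w[:2].round(3),(tocr(w)*1e3).round())
E
python3 m.py
```

```text
[0.58182335 0.05974951 1.37180574] 78.5986794415459
[[ 1.3 -0.4]
 [ 0.3  0.3]
 [-0.2 -0.3]
 [ 0.  -0.3]
 [ 1.   1.9]
 [-1.3  0.9]
 [ 0.  -1.1]
 [-0.8  0.5]
 [ 0.5 -1.3]
 [-0.9 -0.4]]
roller [ 0.51654399 -0.14495085  0.025     ] [-213.56534593   23.52602077] len 0.20093212200050364 0.048585972292402746
J [array([ 0.62858046, -0.1542067 ,  0.025     ]), array([ 0.40091874, -0.13368918,  0.025     ])] [ 0.5147496  -0.14394794  0.025     ] [-200.49118848  -88.12928047] [-225.38270674  139.09580423]
angle -4.77820704875265
wrench [ 0.347 -0.099] [-202.  199.]
tin [ 0.758 -0.088] [-110. -202.]
bobbin [0.421 0.23 ] [135. 192.]
brush [ 0.456 -0.369] [-445.   39.]
small [ 0.602 -0.263] [-313.  -83.]
tube [ 0.576 -0.442] [-493.  -94.]
```

```bash
cat > st.py <<'E'
from h import *
import sys
c=np.load('cradle.npy'); 
def st():
    s=manip.get_state(); q=s['ee_rot']; T=R.from_quat([q[1],q[2],q[3],q[0]]).as_matrix()
    a=c[2]; ux=np.array([np.cos(a),np.sin(a)]);uy=np.array([-ux[1],ux[0]])
    d=s['position'][:2]-c[:2]; p=np.array([d@ux,d@uy,s['position'][2]])
    print('t',round(s['clock'],2),'cradle mm',(p*1e3).round(1),'toolx deg rel',np.degrees(np.arctan2(T[1,0],T[0,0])-a).round(2),'tilt',T[2].round(3),'F',s['contact_force'].round(1),'w',s['width'].round(3))
    if len(sys.argv)>3:
        g=np.array([float(x) for x in sys.argv[1:4]])/1e3-p
        w=np.r_[g[0]*ux+g[1]*uy,g[2]]; print('tool shift mm',(T.T@w*1e3).round(1))
st()
E
python3 -m handwheel '[{"translation":[0,0,0],"angular":[0,0,-6.8],"hand":0},{"translation":[0,0,0],"angular":[0,0,-6.8],"hand":0},{"translation":[0,0,0],"angular":[0,0,-6.8],"hand":0},{"translation":[0,0,0],"angular":[0,0,-6.8],"hand":0},{"translation":[0,0,0],"angular":[0,0,-6.8],"hand":0},{"translation":[0,0,0],"angular":[0,0,-6.8],"hand":0},{"translation":[0,0,0],"angular":[0,0,-6.8],"hand":0},{"translation":[0,0,0],"angular":[0,0,-6.8],"hand":0},{"translation":[0,0,0],"angular":[0,0,-6.5],"hand":0}]'
python3 st.py -290 53 150
```

```text
clock: 0.85
position: [0.1747, -0.5475, 0.2308]
ee_rot: [-0.0, 0.772, 0.636, 0.0]
contact_force: [0.1, 0.1, -0.9]
width: 0.0852
gripper_force: 0.0Traceback (most recent call last):
  File "st.py", line 12, in <module>
    st()
    ~~^^
  File "st.py", line 8, in st
    print('t',round(s['clock'],2),'cradle mm',(p*1e3).round(1),'toolx deg rel',np.degrees(np.arctan2(T[1,0],T[0,0])-a).round(2),'tilt',T[2].round(3),'F',s['contact_force'].round(1),'w',s['width'].round(3))
                                                                                                                                                                                         ^^^^^^^^^^^^^^^^
AttributeError: 'float' object has no attribute 'round'
```

```bash
sed -i "s/s\['width'\].round(3)/round(s['width'],3)/" st.py; python3 st.py -290 53 150
```

```text
t 0.85 cradle mm [-675.7  279.1  230.8] toolx deg rel 0.33 tilt [ 0.001 -0.    -1.   ] F [ 0.1  0.1 -0.9] w 0.085
tool shift mm [384.4 228.3  81.1]
```

```bash
python3 -m handwheel '[{"translation":[0.032,0.019,0.006],"angular":[0,0,0],"hand":0},{"translation":[0.032,0.019,0.006],"angular":[0,0,0],"hand":0},{"translation":[0.032,0.019,0.006],"angular":[0,0,0],"hand":0},{"translation":[0.032,0.019,0.006],"angular":[0,0,0],"hand":0},{"translation":[0.032,0.019,0.006],"angular":[0,0,0],"hand":0},{"translation":[0.032,0.019,0.006],"angular":[0,0,0],"hand":0},{"translation":[0.032,0.019,0.006],"angular":[0,0,0],"hand":0},{"translation":[0.032,0.019,0.006],"angular":[0,0,0],"hand":0},{"translation":[0.032,0.019,0.006],"angular":[0,0,0],"hand":0},{"translation":[0.032,0.019,0.006],"angular":[0,0,0],"hand":0}]' >/dev/null
python3 -m handwheel '[{"translation":[0.032,0.019,0.01],"angular":[0,0,0],"hand":0},{"translation":[0.032,0.019,0.01],"angular":[0,0,0],"hand":0},{"translation":[0,0,0],"angular":[0,0,0],"hand":0}]' >/dev/null
python3 st.py -290 53 1
```

```text
t 1.93 cradle mm [-286.1   49.6  149.2] toolx deg rel 0.28 tilt [ 0.005 -0.001 -1.   ] F [-1.2 -0.6  0.5] w 0.085
tool shift mm [ -4.6  -3.2 148.2]
```

```bash
python3 -m handwheel '[{"translation":[-0.004,-0.003,0.025],"angular":[0,0,0.3],"hand":0},{"translation":[0,0,0.025],"angular":[0,0,0],"hand":0},{"translation":[0,0,0.025],"angular":[0,0,0],"hand":0},{"translation":[0,0,0.025],"angular":[0,0,0],"hand":0},{"translation":[0,0,0.023],"angular":[0,0,0],"hand":0},{"translation":[0,0,0.015],"angular":[0,0,0],"hand":0},{"translation":[0,0,0.008],"angular":[0,0,0],"hand":0},{"translation":[0,0,0],"angular":[0,0,0],"hand":0},{"translation":[0,0,0],"angular":[0,0,0],"hand":0}]' >/dev/null
python3 st.py; python3 - <<'E'
from h import *
snap('scene','pics/s1.png')
E
```

```text
t 2.68 cradle mm [-296.4   53.8    5.4] toolx deg rel -0.32 tilt [-0. -0. -1.] F [ 0.3  0.4 -0.3] w 0.085
```

View pics/s1.png

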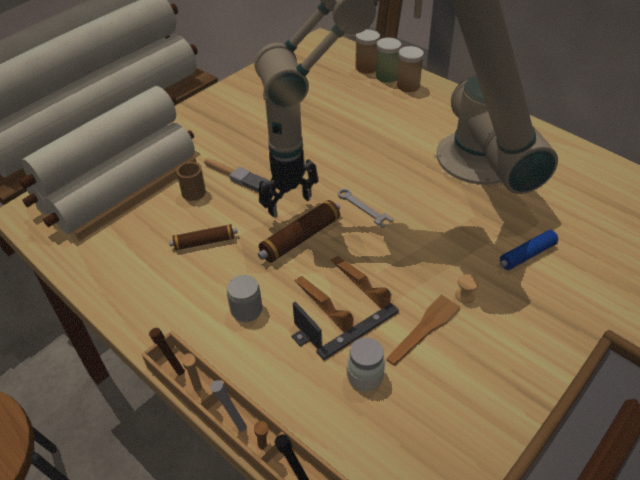

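Gripper stands behind the roller at (290,190), fingers open, clear of the wrench and brush. Now I'll begin pushing.

```bash
python3 -m handwheel '[{"translation":[0.006,0,0],"angular":[0,0,-0.3],"hand":0},{"translation":[0.006,0,0],"angular":[0,0,0],"hand":0},{"translation":[0.006,0,0],"angular":[0,0,0],"hand":0},{"translation":[0.005,0,0],"angular":[0,0,0],"hand":0},{"translation":[0.004,0,0],"angular":[0,0,0],"hand":0},{"translation":[0.004,0,0],"angular":[0,0,0],"hand":0},{"translation":[0.004,0,0],"angular":[0,0,0],"hand":0},{"translation":[0.004,0,0],"angular":[0,0,0],"hand":0},{"translation":[0.004,0,0],"angular":[0,0,0],"hand":0},{"translation":[0.004,0,0],"angular":[0,0,0],"hand":0}]' >/dev/null
python3 st.py
python3 -m handwheel '[{"translation":[0.004,0,0],"angular":[0,0,0],"hand":0},{"translation":[0.004,0,0],"angular":[0,0,0],"hand":0},{"translation":[0.004,0,0],"angular":[0,0,0],"hand":0},{"translation":[0.004,0,0],"angular":[0,0,0],"hand":0},{"translation":[0.004,0,0],"angular":[0,0,0],"hand":0},{"translation":[0,0,0],"angular":[0,0,0],"hand":0}]' >/dev/null
python3 st.py; python3 - <<'E'
from h import *
im=snap('top','pics/t2.png'); c=im[140:300,225:435]; c=cv2.resize(c,None,fx=3.7,fy=3.7,interpolation=cv2.INTER_CUBIC)
cv2.imwrite('pics/crop2.png',np.clip(c*1.6,0,255).astype(np.uint8))
E
```

```text
t 3.57 cradle mm [-248.7   53.8    5.2] toolx deg rel -0.01 tilt [-0. -0. -1.] F [ 0.2  0.8 -0.4] w 0.086
t 4.07 cradle mm [-228.3   54.     5.3] toolx deg rel 0.02 tilt [ 0. -0. -1.] F [0.6 0.3 0.7] w 0.086
```

View pics/crop2.png

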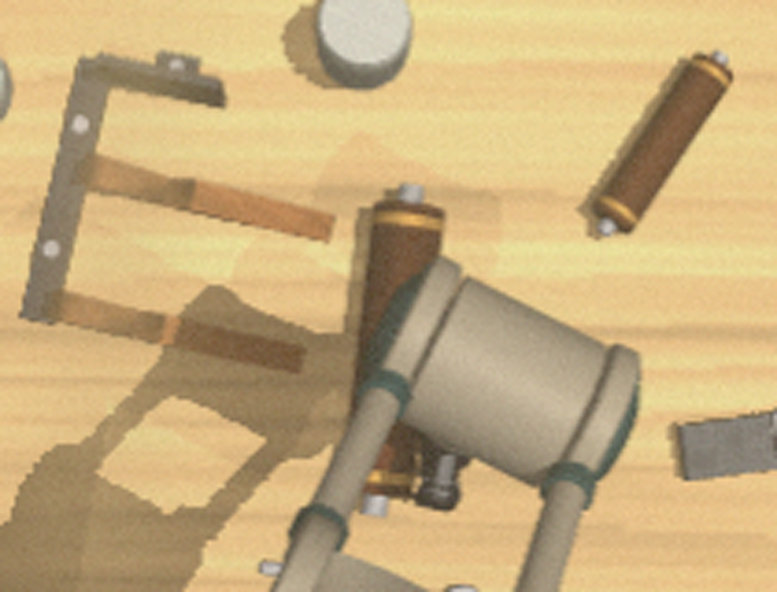

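Crop 2 shows the roller rolling freely: far journal at (412,186), near one at (375,515). The yaw is still about 6.5°, and the near finger is touching at (437,490). I'll keep going to the ramp foot, which should square it.

```bash
python3 -m handwheel '[{"translation":[0.004,0,0],"angular":[0,0,0],"hand":0},{"translation":[0.004,0,0],"angular":[0,0,0],"hand":0},{"translation":[0.004,0,0],"angular":[0,0,0],"hand":0},{"translation":[0.004,0,0],"angular":[0,0,0],"hand":0},{"translation":[0.004,0,0],"angular":[0,0,0],"hand":0},{"translation":[0.004,0,0],"angular":[0,0,0],"hand":0},{"translation":[0.004,0,0],"angular":[0,0,0],"hand":0},{"translation":[0.004,0,0],"angular":[0,0,0],"hand":0},{"translation":[0.004,0,0],"angular":[0,0,0],"hand":0},{"translation":[0.004,0,0],"angular":[0,0,0],"hand":0}]' >/dev/null
python3 st.py
python3 -m handwheel '[{"translation":[0.004,0,0],"angular":[0,0,0],"hand":0},{"translation":[0.004,0,0],"angular":[0,0,0],"hand":0},{"translation":[0.004,0,0],"angular":[0,0,0],"hand":0},{"translation":[0.004,0,0],"angular":[0,0,0],"hand":0},{"translation":[0.004,0,0],"angular":[0,0,0],"hand":0},{"translation":[0.003,0,-0.001],"angular":[0,0,0],"hand":0},{"translation":[0.003,0,-0.001],"angular":[0,0,0],"hand":0},{"translation":[0,0,0],"angular":[0,0,0],"hand":0},{"translation":[0,0,0],"angular":[0,0,0],"hand":0}]' >/dev/null
python3 st.py; python3 - <<'E'
from h import *
im=snap('scene','pics/s3.png'); c=im[140:365,200:420]; c=cv2.resize(c,None,fx=2.6,fy=2.6,interpolation=cv2.INTER_CUBIC)
im2=snap('top','pics/t3.png'); d=im2[140:300,225:375]; d=cv2.resize(d,None,fx=3.6,fy=3.6,interpolation=cv2.INTER_CUBIC)
o=np.zeros((585,572,3),np.uint8); cv2.imwrite('pics/c3.png',np.clip(cv2.resize(np.hstack([cv2.resize(c,(400,410)),cv2.resize(d,(384,410))]),None,fx=1,fy=1)*1.6,0,255).astype(np.uint8))
E
```

```text
t 4.95 cradle mm [-188.7   53.9    5.3] toolx deg rel -0.0 tilt [-0.  0. -1.] F [-0.5 -0.8 -0.2] w 0.085
t 5.7 cradle mm [-162.9   53.8    7.3] toolx deg rel -0.01 tilt [ 0.  0. -1.] F [ 0.  -0.6 -0.7] w 0.085
```

View pics/c3.png

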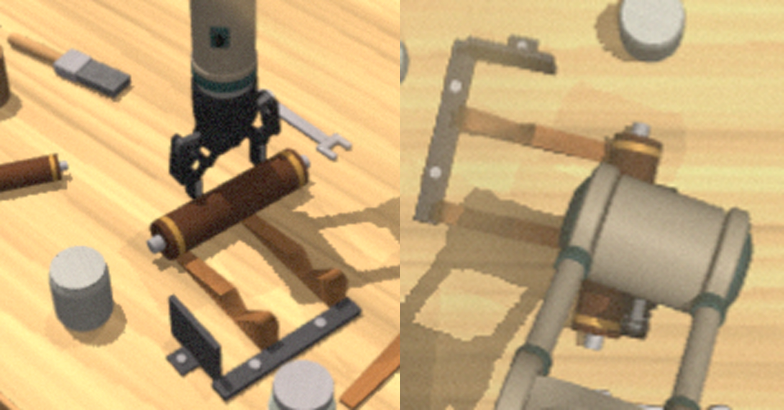

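The roller is now parallel to the V at the ramp feet, with journals at (638,130) and (592,341) in the right half. Now the climb.

```bash
python3 -m handwheel '[{"translation":[0.004,0,-0.001],"angular":[0,0,0],"hand":0},{"translation":[0.004,0,-0.001],"angular":[0,0,0],"hand":0},{"translation":[0.004,0,-0.001],"angular":[0,0,0],"hand":0},{"translation":[0.004,0,-0.001],"angular":[0,0,0],"hand":0},{"translation":[0.004,0,-0.001],"angular":[0,0,0],"hand":0},{"translation":[0.004,0,-0.001],"angular":[0,0,0],"hand":0},{"translation":[0.004,0,-0.001],"angular":[0,0,0],"hand":0},{"translation":[0.004,0,-0.001],"angular":[0,0,0],"hand":0},{"translation":[0.004,0,-0.001],"angular":[0,0,0],"hand":0},{"translation":[0.004,0,-0.001],"angular":[0,0,0],"hand":0}]' >/dev/null
python3 st.py
python3 -m handwheel '[{"translation":[0.004,0,-0.001],"angular":[0,0,0],"hand":0},{"translation":[0.004,0,-0.001],"angular":[0,0,0],"hand":0},{"translation":[0.004,0,-0.001],"angular":[0,0,0],"hand":0},{"translation":[0.004,0,-0.001],"angular":[0,0,0],"hand":0},{"translation":[0.004,0,-0.001],"angular":[0,0,0],"hand":0},{"translation":[0.004,0,-0.001],"angular":[0,0,0],"hand":0},{"translation":[0.004,0,-0.001],"angular":[0,0,0],"hand":0},{"translation":[0.003,0,-0.001],"angular":[0,0,0],"hand":0},{"translation":[0,0,0],"angular":[0,0,0],"hand":0},{"translation":[0,0,0],"angular":[0,0,0],"hand":0}]' >/dev/null
python3 st.py; python3 - <<'E'
from h import *
im=snap('scene','pics/s4.png'); c=im[140:365,200:420]
im2=snap('top','pics/t4.png'); d=im2[140:300,225:375]
cv2.imwrite('pics/c4.png',np.clip(np.hstack([cv2.resize(c,(400,410)),cv2.resize(d,(384,410))])*1.6,0,255).astype(np.uint8))
E
```

```text
t 6.63 cradle mm [-125.6   51.6   18.8] toolx deg rel 0.06 tilt [-0.004  0.005 -1.   ] F [ -1.7 -10.2   7.8] w 0.085
t 7.47 cradle mm [-93.9  51.6  26.7] toolx deg rel 0.02 tilt [-0.003  0.005 -1.   ] F [-0.4 -8.   6.8] w 0.086
```

View pics/c4.png

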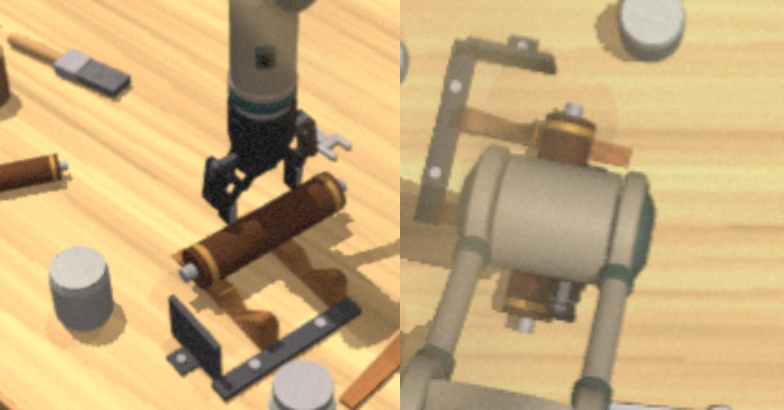

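The roller sits parallel on the ramp, journals at (574,107) and (526,325), with both fingers behind it. I'll continue over the lip.

```bash
python3 -m handwheel '[{"translation":[0.004,0,-0.001],"angular":[0,0,0],"hand":0},{"translation":[0.004,0,-0.001],"angular":[0,0,0],"hand":0},{"translation":[0.004,0,-0.001],"angular":[0,0,0],"hand":0},{"translation":[0.004,0,-0.001],"angular":[0,0,0],"hand":0},{"translation":[0.004,0,-0.001],"angular":[0,0,0],"hand":0},{"translation":[0.004,0,-0.001],"angular":[0,0,0],"hand":0},{"translation":[0.003,0,-0.001],"angular":[0,0,0],"hand":0},{"translation":[0.003,0,0],"angular":[0,0,0],"hand":0}]' >/dev/null
python3 st.py
python3 -m handwheel '[{"translation":[0.003,0,0],"angular":[0,0,0],"hand":0},{"translation":[0.002,0,0],"angular":[0,0,0],"hand":0},{"translation":[0.002,0,0],"angular":[0,0,0],"hand":0},{"translation":[0.002,0,0],"angular":[0,0,0],"hand":0},{"translation":[0,0,0],"angular":[0,0,0],"hand":0},{"translation":[0,0,0],"angular":[0,0,0],"hand":0}]' >/dev/null
python3 st.py; python3 - <<'E'
from h import *
im=snap('scene','pics/s5.png'); c=im[140:365,200:420]
im2=snap('top','pics/t5.png'); d=im2[140:300,225:375]
cv2.imwrite('pics/c5.png',np.clip(np.hstack([cv2.resize(c,(400,410)),cv2.resize(d,(384,410))])*1.6,0,255).astype(np.uint8))
E
```

```text
t 8.23 cradle mm [-64.7  51.4  34.2] toolx deg rel 0.04 tilt [-0.004  0.005 -1.   ] F [-0.4 -6.1  4.8] w 0.086
t 8.73 cradle mm [-52.8  54.1  32. ] toolx deg rel 0.02 tilt [-0.    -0.001 -1.   ] F [-0.6 -0.3 -0. ] w 0.086
```

View pics/c5.png

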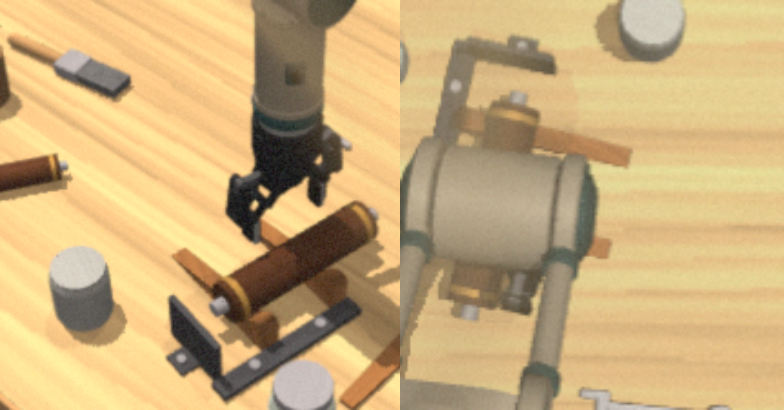

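```bash
python3 - <<'E'
from h import *
c=np.load('cradle.npy');a=c[2]
for x,y in((518,94),(466,317)):
    w=onplane('top',(x-400)/384*150+225,y/410*160+140,.039)[:2]-c[:2]
    print((np.array([w@[np.cos(a),np.sin(a)],w@[-np.sin(a),np.cos(a)]])*1e3).round(1))
E
python3 -m handwheel '[{"translation":[-0.02,0,0],"angular":[0,0,0],"hand":0},{"translation":[-0.025,0,-0.02],"angular":[0,0,0],"hand":0},{"translation":[0,0,-0.03],"angular":[0,0,0],"hand":0},{"translation":[0,0,-0.03],"angular":[0,0,0],"hand":0.5},{"translation":[0,-0.03,-0.02],"angular":[0,0,0],"hand":1},{"translation":[0,0.03,0],"angular":[0,0,0],"hand":1},{"translation":[0,0,0],"angular":[0,0,0],"hand":1},{"translation":[0,0,0],"angular":[0,0,0],"hand":1}]' 20
python3 st.py 0 175 130
```

```text
[ -0.5 -80.9]
[  1.1 145.6]
clock: 9.5
position: [0.5104, -0.0261, 0.1331]
ee_rot: [0.001, 0.774, 0.633, 0.001]
contact_force: [-0.5, -0.1, -0.3]
width: 0.0257
gripper_force: 0.0
t 9.5 cradle mm [-98.2  53.  133.1] toolx deg rel -0.02 tilt [-0.     0.002 -1.   ] F [-0.5 -0.1 -0.3] w 0.026
tool shift mm [  98.2 -122.     2.8]
```

```bash
python3 -m handwheel '[{"translation":[0.019,-0.026,0],"angular":[0,0,0],"hand":1},{"translation":[0.02,-0.026,0],"angular":[0,0,0],"hand":1},{"translation":[0.02,-0.026,0],"angular":[0,0,0],"hand":1},{"translation":[0.02,-0.026,0],"angular":[0,0,0],"hand":1},{"translation":[0.019,-0.026,0],"angular":[0,0,0],"hand":1},{"translation":[0,0,0],"angular":[0,0,0],"hand":1},{"translation":[0,0,0.03],"angular":[0,0,0],"hand":1},{"translation":[0,0,0.03],"angular":[0,0,0],"hand":1},{"translation":[0,0,0.02],"angular":[0,0,0],"hand":1},{"translation":[0,0,0.02],"angular":[0,0,0],"hand":1}]'  >/dev/null
python3 -m handwheel '[{"translation":[0,0,0],"angular":[0,0,0],"hand":1},{"translation":[0,0,0],"angular":[0,0,0],"hand":1}]' >/dev/null
python3 st.py 0 165 30
python3 - <<'E'
from h import *
im=snap('scene','pics/s6.png'); c=im[140:365,200:420]
im2=snap('top','pics/t6.png'); d=im2[140:300,225:375]
cv2.imwrite('pics/c6.png',np.clip(np.hstack([cv2.resize(c,(400,410)),cv2.resize(d,(384,410))])*1.6,0,255).astype(np.uint8))
E
```

```text
t 10.5 cradle mm [ -0.6 185.   31.3] toolx deg rel -0.01 tilt [-0.001 -0.004 -1.   ] F [ 0.3 -0.3  0.4] w 0.0
tool shift mm [ 0.6 20.   1.3]
```

View pics/c6.png

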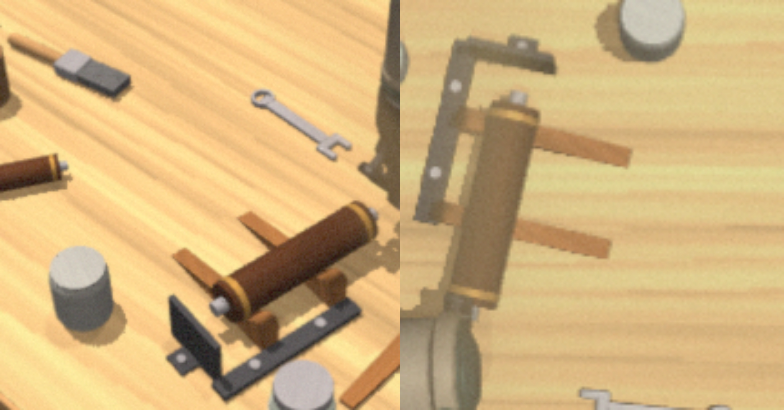

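Seated in both V's, far journal at (518,97) in the right half; the shut fingers are just beyond the near journal (473,312). Now the gentle end push.

```bash
python3 -m handwheel '[{"translation":[0,0.003,0],"angular":[0,0,0],"hand":1},{"translation":[0,0.003,0],"angular":[0,0,0],"hand":1},{"translation":[0,0.003,0],"angular":[0,0,0],"hand":1},{"translation":[0,0.003,0],"angular":[0,0,0],"hand":1},{"translation":[0,0.002,0],"angular":[0,0,0],"hand":1},{"translation":[0,0.002,0],"angular":[0,0,0],"hand":1},{"translation":[0,0.002,0],"angular":[0,0,0],"hand":1},{"translation":[0,0.002,0],"angular":[0,0,0],"hand":1},{"translation":[0,0.002,0],"angular":[0,0,0],"hand":1},{"translation":[0,0.002,0],"angular":[0,0,0],"hand":1}]'  >/dev/null;python3 st.py
python3 -m handwheel '[{"translation":[0,0.002,0],"angular":[0,0,0],"hand":1},{"translation":[0,0.002,0],"angular":[0,0,0],"hand":1},{"translation":[0,0.002,0],"angular":[0,0,0],"hand":1},{"translation":[0,0.002,0],"angular":[0,0,0],"hand":1},{"translation":[0,0.002,0],"angular":[0,0,0],"hand":1}]'  >/dev/null;python3 st.py
python3 -m handwheel '[{"translation":[0,0.002,0],"angular":[0,0,0],"hand":1},{"translation":[0,0.002,0],"angular":[0,0,0],"hand":1},{"translation":[0,0.002,0],"angular":[0,0,0],"hand":1},{"translation":[0,0.002,0],"angular":[0,0,0],"hand":1},{"translation":[0,0.002,0],"angular":[0,0,0],"hand":1}]'  >/dev/null;python3 st.py
```

```text
t 11.43 cradle mm [-1.000e-01  1.597e+02  3.220e+01] toolx deg rel -0.0 tilt [-0. -0. -1.] F [-1.1  0.2 -1.1] w -0.0
t 11.85 cradle mm [ -0.2 150.5  32.1] toolx deg rel -0.01 tilt [-0.    -0.002 -1.   ] F [-5.   1.1  2.5] w -0.0
t 12.27 cradle mm [-1.000e-01  1.394e+02  3.220e+01] toolx deg rel -0.0 tilt [-0.  0. -1.] F [-2.  -0.   0.1] w -0.0
```

```bash
python3 -m handwheel '[{"translation":[0,0.001,0],"angular":[0,0,0],"hand":1},{"translation":[0,0.001,0],"angular":[0,0,0],"hand":1},{"translation":[0,0.001,0],"angular":[0,0,0],"hand":1},{"translation":[0,0.001,0],"angular":[0,0,0],"hand":1}]'  >/dev/null;python3 st.py
python3 -m handwheel '[{"translation":[0,0.001,0],"angular":[0,0,0],"hand":1},{"translation":[0,0.001,0],"angular":[0,0,0],"hand":1},{"translation":[0,0.001,0],"angular":[0,0,0],"hand":1}]'  >/dev/null;python3 st.py
python3 - <<'E'
from h import *
im2=snap('top','pics/t7.png'); d=im2[140:300,225:375]
cv2.imwrite('pics/c7.png',np.clip(cv2.resize(d,(560,597),interpolation=cv2.INTER_CUBIC)*1.6,0,255).astype(np.uint8))
E
```

```text
t 12.6 cradle mm [-1.00e-01  1.36e+02  3.22e+01] toolx deg rel -0.01 tilt [-0. -0. -1.] F [-3.4  1.1  1. ] w -0.0
t 12.85 cradle mm [-1.000e-01  1.327e+02  3.230e+01] toolx deg rel -0.0 tilt [-0.  0. -1.] F [-3.6  0.4 -0.5] w 0.0
```

View pics/c7.png

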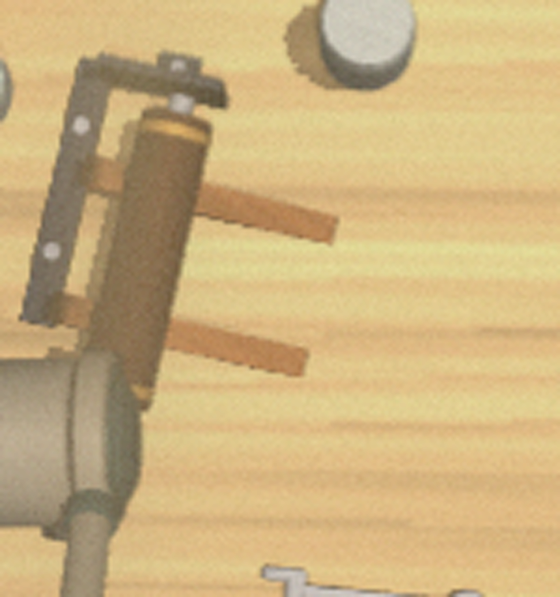

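The roller is square in the V with its journal (181,100) almost at the stop plate. I'll go the last few mm watching the force.

```bash
python3 -m handwheel '[{"translation":[0,0.001,0],"angular":[0,0,0],"hand":1},{"translation":[0,0.001,0],"angular":[0,0,0],"hand":1}]'  >/dev/null;python3 st.py
python3 -m handwheel '[{"translation":[0,0.001,0],"angular":[0,0,0],"hand":1},{"translation":[0,0,0],"angular":[0,0,0],"hand":1}]'  >/dev/null;python3 st.py
python3 -m handwheel '[{"translation":[0,0.001,0],"angular":[0,0,0],"hand":1},{"translation":[0,0,0],"angular":[0,0,0],"hand":1}]'  >/dev/null;python3 st.py
```

```text
t 13.07 cradle mm [-1.000e-01  1.309e+02  3.230e+01] toolx deg rel -0.01 tilt [-0. -0. -1.] F [-3.2  0.2  1. ] w 0.0
t 13.23 cradle mm [-1.000e-01  1.294e+02  3.230e+01] toolx deg rel -0.0 tilt [-0.     0.001 -1.   ] F [-2.5  0.9  0.3] w 0.0
t 13.4 cradle mm [-1.000e-01  1.286e+02  3.230e+01] toolx deg rel -0.01 tilt [-0.  0. -1.] F [-3.5  1.3 -0.3] w 0.0
```

```bash
python3 -m handwheel '[{"translation":[0,0.001,0],"angular":[0,0,0],"hand":1},{"translation":[0,0,0],"angular":[0,0,0],"hand":1}]'  >/dev/null;python3 st.py
python3 -m handwheel '[{"translation":[0,0.001,0],"angular":[0,0,0],"hand":1},{"translation":[0,0,0],"angular":[0,0,0],"hand":1}]'  >/dev/null;python3 st.py
python3 -m handwheel '[{"translation":[0,0.001,0],"angular":[0,0,0],"hand":1},{"translation":[0,0,0],"angular":[0,0,0],"hand":1}]'  >/dev/null;python3 st.py
```

```text
t 13.57 cradle mm [-1.000e-01  1.282e+02  3.220e+01] toolx deg rel -0.01 tilt [-0.    -0.001 -1.   ] F [-4.1  0.3  1.5] w -0.0
t 13.73 cradle mm [-1.000e-01  1.282e+02  3.220e+01] toolx deg rel -0.02 tilt [-0.    -0.003 -1.   ] F [-5.5  2.   3.4] w 0.001
t 13.9 cradle mm [-1.000e-01  1.281e+02  3.220e+01] toolx deg rel -0.03 tilt [-0.    -0.004 -1.   ] F [-8.2  2.8  5.2] w -0.0
```

Position has stalled at 128.2 mm while the force climbs to 10 N, so the journal is against the stop. Back off sideways, then lift and check.

```bash
python3 -m handwheel '[{"translation":[0,-0.002,0],"angular":[0,0,0],"hand":1},{"translation":[0,-0.002,0],"angular":[0,0,0],"hand":1},{"translation":[0,-0.005,0],"angular":[0,0,0],"hand":1},{"translation":[0,-0.015,0],"angular":[0,0,0],"hand":1},{"translation":[0,-0.02,0],"angular":[0,0,0],"hand":1},{"translation":[0,-0.02,-0.02],"angular":[0,0,0],"hand":1},{"translation":[0,-0.01,-0.03],"angular":[0,0,0],"hand":1},{"translation":[0,0,-0.03],"angular":[0,0,0],"hand":1},{"translation":[0,0,0],"angular":[0,0,0],"hand":1},{"translation":[0,0,0],"angular":[0,0,0],"hand":1}]' >/dev/null; python3 st.py
python3 - <<'E'
from h import *
im=snap('scene','pics/s8.png'); c=im[140:365,200:420]
im2=snap('top','pics/t8.png'); d=im2[140:300,225:375]
cv2.imwrite('pics/c8.png',np.clip(np.hstack([cv2.resize(c,(400,410)),cv2.resize(d,(384,410))])*1.6,0,255).astype(np.uint8))
E
```

```text
t 14.73 cradle mm [  0.6 197.2 114.3] toolx deg rel 0.01 tilt [ 0.002  0.008 -1.   ] F [-0.4  0.2  0.2] w -0.0
```

View pics/c8.png

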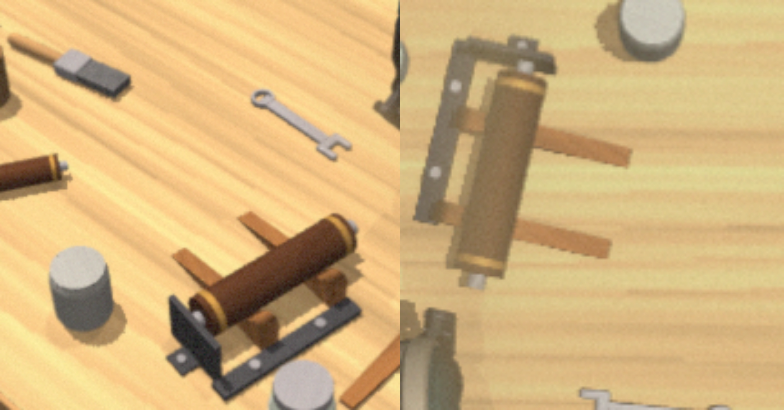

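The roller lies in both V's with its journal against the stop at (526,67), the gripper is clear and nothing else has moved.

```bash
python3 -c "
from rig import manip
print(manip.sign_off())"
```

```text
the job is handed in; nothing more can be done
None
```

I rolled the roller up the ramps into the V-cradle and pushed it along until its journal rested against the end stop; the job is handed in at about 15 s on the robot clock, but the sign-off gave no verdict.

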